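# Hold the round pressure flask down in the sprung test cradle

## Robot

A 6-joint arm with a two-finger parallel gripper is mounted at the origin on the work surface. World frame = base frame: x ahead of the robot, y to its left, z up, the work surface at z = 0. Lengths are in mm, angles in rad, forces in N, time in s.
With the tool pointing down it reaches from about 350 to 1000 mm from the base axis. Payload 7.1 kg.
Tool frame: the origin (TCP) lies midway between the tips of the shut fingers; the grasp point (between the pads) lies 19 mm behind it; z points along the fingers, y is the line along which they close (so a half turn about z gives the same grasp; the last joint's range is limited). The gripper opens to 85 mm and grips with 20 to 120 N. Pads are 22 mm wide; open, the fingers measure 114 mm over their backs; the gripper's body (76 mm by 85 mm) begins 54 mm behind the grasp point. The pads swing forward as they close: fully open they stand 13 mm farther back than shut.
Start: joints at [1.253, 0.423, 1.63, -0, 1.089, -0.019], TCP at [183.952, 597.299, 231.319] pointing down, gripper open.
Joint ranges: [-3, 3], [-0.9, 2.11], [0.09, 2.58], [-1.31, 4.45], [0.11, 2.69], [-2.54, 2.54]. Speed limits (rad/s): [2.39, 2.39, 3.01, 3.14, 3.14, 3.14].

## Interface

Orientations are given as a unit quaternion [x, y, z, w].
In Python, from workcell import arm, cams, nets gives the robot as it stands.
- The arm moves only by the tool apply_moves, never from a script. Its argument "rows" is a list of rows, each a list of 7 numbers: the opening, from -1 (shut) to 1 (fully open), then the shift along the tool's x, y, z in mm, then the turn, a rotation vector about the tool's x, y, z in rad. A call has 1 to 20 rows; each row is the pose to reach, as a shift and turn from the pose commanded when the call began, along the tool's axes at that moment; what a row does not reach only later rows make up. A row lasts 1/10 s, in which the tool goes at most 50 mm and 8.59 degrees, less where a joint would pass 70% of its speed; a pose out of reach is approached as far as the arm can. A call with a gripper value outside its range is refused whole. The fingers move at their own pace and stop on an object; "squeeze" is the grip in N (left out, the last holds). Time passes only in rows, so rows that repeat a pose let the fingers close. It gives the time, the measured TCP pose, the force, the opening and the grip force at its end, in the units of the state.
- arm.sense(): the state, without advancing time (a new reading comes with each control period).
- cams.get_image(name): name is "scene" or "top" or "wrist"; returns a dict with "frame" (420x560x3 uint8, red, green, blue), "range_z" (420x560 float32, mm along the optical axis (not along the pixel's ray), 0 where there is no reading), "fx", "fy", "cx", "cy" (pixels), "R" (3x3) and "t" (3): a world point X has camera coordinates R X + t. Camera axes: x right, y down, z forward; pixel columns grow to the right and rows downward; lengths in mm; the calibration is good to about 2 mm. A picture is of the moment at which its call begins.
- arm.close_job(): hands the job in; it is judged then, once.
Trained networks look in a picture, given as the dict that the camera call returned (one of the last four; its "shot" number tells which), for a name from the list of things; names that differ only in an ending like _2 or _b are one class to them, and where a whole thing is asked for, a point or a joint stands for the part that bears it (a point fixed in the world has none). Each returns a list of dicts, best first, with "score" (0 to 1); they miss things now and then, are a little off and sometimes report something else, mostly with a low value. They report only what shows in the picture. A call takes as long as a camera call. They do not tell look-alikes from the thing itself.
- nets.recognise(picture, label): "location" ([column, row] in pixels, amid what is visible of it).
- nets.spot_point(picture, label): "location" ([column, row] in pixels: a listed point, or the origin of a listed thing).
The state is a dict: "clock": time; "qpos": joint angles; "joint_velocities": joint speeds; "tau": joint torques, N m; "ee_pos": TCP position; "tool_rot": TCP orientation; "wrist_force": force on the tool from outside, world axes, zero at the start; "ft_torque": the same for the moment, N m; "gripper_width": finger opening in mm; "finger_force": force on a finger pad.
Only numpy, scipy, OpenCV 4.12 (cv2) and the standard library are available. Lean on these libraries where they do the work, as an engineer would, in place of code of your own. Each camera call takes 0.05 s, during which the arm holds its last target. There are 200 camera calls.

## Task

Swing the hasp with the red tab well clear of the case's sprung lid so that the lid springs open, then take the round blue flask out by its neck. Set it upright in the yellow ring of the sprung cradle and push it down until the ring is fully down on its black sleeve; finish while still holding the flask pressed down there, do not let up or let go. Leave the case open and the other things where they are.

Things in the scene. Friction and masses are not known exactly. Their poses are not given: they have to be found in the camera images.
- case: Fixed aluminium tool case, 190 (x) by 210 (y) by 118 mm high without lid, walls 5 mm; origin under its centre, z up, its front wall (with the hasp) faces its own -x. Grey foam on the floor, top 30 mm above the bench, with a round nest in the middle in which the flask stands. The case does not move when pushed. It and the cradle may be on either side of the bench.
- lid (a joint): Hinge angle of the case's flat lid (8 mm thick, top at 126 mm when shut), hinged along the case's rear (+x) rim: 0 shut, 1.8 rad wide open, leaning back. A spring opens it by itself in 1 to 2 s once the hasp is off, and keeps it open; while the hasp's hook lies over the lid's front edge it cannot rise.
- hasp (a joint): Hasp angle: 0 = upright, steel hook over the lid's front edge; grows as its top swings away from the case (to the case's -x) and down; 1.57 = level, stop at 1.9. The hook clears the lid from about 0.3. Slightly stiff hinge (0.04 N m), stays where left. Hinge axis along the case's y, 102 mm in front of the case's centre (7 mm off the wall), 80 mm above the bench.
- hasp_tab (a point): Top of the hasp's red tab, middle of its upper edge, 95 mm from the hinge axis; shut it is 175 mm above the bench. The tab is 10 mm thick (case x), 34 mm wide (case y), standing free for the upper 40 mm above the lid: push it from behind (from above the lid) away from the case, or pinch it.
- flask: Loose round steel flask: blue ball 60 mm across with a yellow belt, and a straight steel neck 28 mm across, 92 mm high overall, 0.22 to 0.42 kg. Origin at the bottom of the ball, z along the neck; ball centre 30 mm up, neck free from 58 to 92 mm. In the case its origin is about 19 mm above the bench, its neck below the rim.
- flask_neck (a point): Grip point on the flask's axis, mid-neck, 78 mm above the flask's origin.
- cradle: Fixed sprung cradle: green base plate 130 by 200 by 12 mm, with an upright black sleeve 86 mm across in its middle whose top is 45 mm above the bench. Origin under its centre.
- ring (a joint): How far the yellow ring is pressed down, m: 0 up (a gap of 20 mm with a spring in it shows between ring and sleeve), 0.020 fully down on the sleeve. The spring starts at about 6 N and takes about 14 N fully down; the flask's own weight does not move it, and it springs back if released.
- ring_top (a point): Centre of the yellow ring's upper face (77 mm above the bench when up). The ring is 82 mm across, hole 48 mm, 12 mm thick, and slides straight down. The flask's ball seats in the hole with its bottom 12 mm below this point.
- plug: Bystander: small brass plug, cylinder 24 mm across, 22 mm high, standing on the cradle's green base plate; origin under its centre.
- bearing: Bystander: steel bearing ring, 32 mm across, 10 mm high, lying on the grey foam inside the case.
- wrench: Bystander: steel wrench, 170 mm, lying on the bench; origin at the middle of its underside.
- screwdriver: Bystander: screwdriver, 180 mm, lying on the bench; origin at the middle of its underside.
- can: Bystander: can with blue label, 72 mm across, 110 mm high; origin under its centre.
- glue: Bystander: glue bottle with red cap, 48 mm across, 130 mm high; origin under its centre.
- bowl: Bystander: open steel bowl, 100 mm across, 40 mm high; origin under its centre.
Things that resemble listed ones, but are neither listed nor needed, are in the scene too. What is shaped like the cradle but orange is not meant.

How it is judged (in metres and radians):
On the way, in this order (a step that is already met when the one before it is completed fails the run):
1. the hasp is swung off the lid (value of joint hasp above 0.45 rad), for 0.1 s.
2. the flask is lifted out of the case (height (world z) of flask above 0.1 m), for 0.1 s.
At the end, for the whole second after the job is handed in: The robot still holds the flask down: ring pressed at least 16 of 20 mm by the flask (over 5 N on it, robot pressing the flask over 3 N), flask within 8 mm of the ring's axis and 0.2 rad of upright, hasp beyond 0.45 rad, lid beyond 1.2 rad (value of joint ring above 0.016 m and contact force between flask and cradle above 5 N and contact force between any of the fingers, the arm and flask above 3 N and horizontal distance between flask and ring_top below 0.008 m and angle between flask's own z axis and vertical below 0.2 rad and value of joint hasp above 0.45 rad and value of joint lid above 1.2 rad); the arm keeps its last pose, push and grip.
It fails at once if another thing on the bench, in the case or on the cradle is moved by more than 4 cm (distance of any of plug, bearing, wrench, screwdriver, can, glue, bowl from where it was at the start of the episode above 0.04 m).
It also fails if it takes over 51 s, if anything falls off the work surface, if the arm or the gripper's body presses on something with over 40 N, if the wrist force passes 120 N, or if a joint passes its speed limit or range.

## Working session

There is one attempt and no reset: what is moved stays moved. The work goes in short steps, Python scripts to look and compute and a tool call to move; the robot and the scene stay as the last step left them, time stands still between calls to the robot, and variables do not carry over. Pictures are saved under pics/ and viewed, at most 10 in all, crops included, and the job is handed in when it is done.

Besides the shell and the picture viewer there is one more tool, called after "Call:" as a command line: name --pt "numbers of a row" for each row, then --argument value for the rest. apply_moves: Moves the arm, as the interface text tells. Its arguments: {"type":"object","properties":{"rows":{"type":"array"},"squeeze":{"type":"number"}},"required":["rows"]}

```bash
mkdir -p pics; cat > h.py <<'E'
import numpy as np, cv2
from workcell import arm, cams, nets
def w(p,c,r,z=None):
    """pixel->world; by depth, or by plane height z"""
    R=np.array(p["R"]);t=np.array(p["t"]).ravel()
    d=np.array([(c-p["cx"])/p["fx"],(r-p["cy"])/p["fy"],1.])
    if z is None:
        q=p["range_z"][int(r)-2:int(r)+3,int(c)-2:int(c)+3]; q=q[q>0]
        return R.T@(d*np.median(q)-t) if len(q) else np.full(3,np.nan)
    o=-R.T@t; v=R.T@d
    return o+v*(z-o[2])/v[2]
def save(p,n): cv2.imwrite(f"pics/{n}.png",p["frame"][:,:,::-1])
E
python3 - <<'E'
from h import *
np.set_printoptions(precision=1,suppress=True)
for n in("top","scene"):
    p=cams.get_image(n); save(p,n+"0")
    for l,z in(("case",0),("hasp_tab",175),("ring_top",77),("cradle",0),("plug",12)):
        for d in nets.spot_point(p,l)[:3]: print(n,l,round(d["score"],2),np.array(d["location"]),w(p,*d["location"],z),w(p,*d["location"]))
s=arm.sense();print(s)
E
```

```text
top case 0.93 [231.3 192.2] [578.7 180.9   0. ] [566.  164.9 126.3]
top hasp_tab 0.57 [210.3 229.7] [463.6 209.5 175. ] [463.6 210.  172.1]
top ring_top 0.83 [368.1 116.8] [ 796.7 -214.2   77. ] [ 816.5 -228.5   11.7]
top ring_top 0.78 [349.2 204.2] [ 544.3 -162.5   77. ] [ 549.2 -173.6   12.5]
top cradle 0.76 [343.5 209.1] [ 534.9 -158.7    0. ] [ 534.1 -156.7   12.6]
top cradle 0.72 [367.1 123.7] [ 798.5 -228.2    0. ] [ 794.7 -225.3   13.2]
top cradle 0.39 [210.3 231.2] [459.8 240.3   0. ] [459.7 209.7 173.2]
top plug 0.61 [367.6 209.5] [ 534.6 -228.8   12. ] [ 534.4 -228.3   14.3]
scene case 0.97 [345.9 248.6] [565.4 182.9   0. ] [654.6 145.6 117. ]
scene hasp_tab 0.78 [351.7 170.6] [454.1 216.5 175. ] [266.1 292.1   0.3]
scene ring_top 0.94 [195.3 336. ] [ 786.3 -223.9   77. ] [ 764.1 -228.3   38.5]
scene cradle 0.95 [216.5 258.8] [ 526.1 -161.4    0. ] [ 568.2 -159.2   52.3]
scene cradle 0.91 [199.4 358.3] [ 799.1 -227.8    0. ] [ 833.4 -220.5   66.1]
scene plug 0.43 [179.5 262.5] [ 527.5 -256.6   12. ] [ 528.6 -256.4   13.4]
scene plug 0.16 [150.9 213.5] [ 331.6 -328.5   12. ] [ 324.4 -330.1    5. ]
{'clock': 0.6, 'qpos': array([ 1.3,  0.4,  1.6, -0. ,  1.1, -0. ]), 'joint_velocities': array([ 0., -0., -0.,  0., -0., -0.]), 'tau': array([  0. , -55.7, -28.2,  -0. ,   0. ,  -0. ]), 'ee_pos': array([184. , 597.3, 231.3]), 'tool_rot': array([ 0.1,  1. , -0. ,  0. ]), 'wrist_force': array([ 0. ,  0.1, -0.1]), 'ft_torque': array([-0.,  0., -0.]), 'finger_force': 0.0, 'gripper_width': 85.78027801688685}
```

View pics/top0.png

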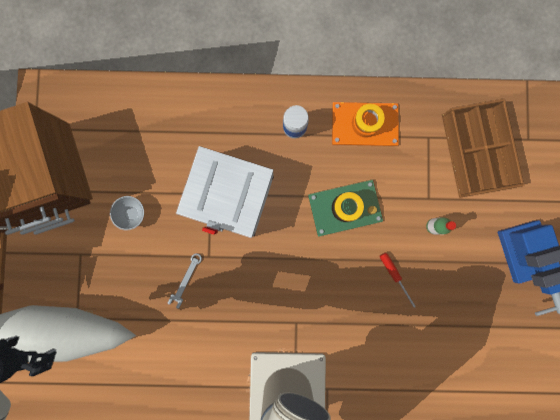

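View pics/scene0.png

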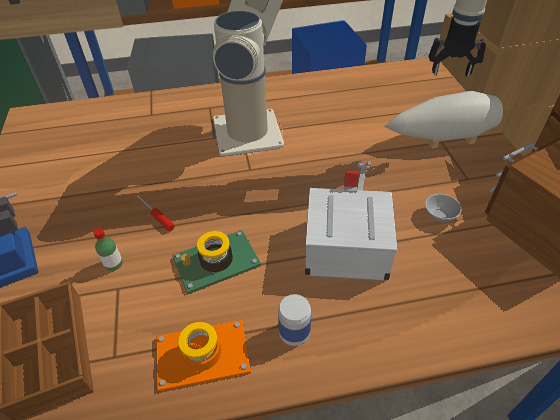

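```bash
python3 - <<'E'
from h import *
np.set_printoptions(precision=4,suppress=True)
p=cams.get_image("top")
s=arm.sense();print(s["tool_rot"],s["qpos"])
H,W=p["range_z"].shape
v,u=np.mgrid[:H,:W];z=p["range_z"]
c=np.stack([(u-p["cx"])/p["fx"]*z,(v-p["cy"])/p["fy"]*z,z],-1)-np.array(p["t"]).ravel()
X=c@np.array(p["R"]); m=(z>0)
lid=m&(abs(X[...,2]-126)<7)&(X[...,1]>40)&(X[...,1]<340)&(X[...,0]>400)&(X[...,0]<720)
r=cv2.minAreaRect(X[lid][:,:2].astype(np.float32));print("lid",lid.sum(),r)
f=p["frame"].astype(int)
red=m&(f[...,0]>140)&(f[...,1]<80)&(f[...,2]<80)&(X[...,2]>130)&(X[...,1]<350)&(X[...,0]>350)
print("red",red.sum(),X[red].mean(0),X[red].min(0),X[red].max(0), cv2.minAreaRect(X[red][:,:2].astype(np.float32)))
yel=m&(f[...,0]>150)&(f[...,1]>120)&(f[...,2]<90)&(X[...,1]<-80)&(X[...,2]>65)&(X[...,2]<90)
n,L,st,ce=cv2.connectedComponentsWithStats(yel.astype(np.uint8))
for i in range(1,n):
    if st[i,4]>40: q=X[L==i]; print("ring",ce[i],st[i,4],np.median(q,0),cv2.minEnclosingCircle(q[:,:2].astype(np.float32)))
E
```

```text
[ 0.1488  0.9889  0.     -0.    ] [ 1.253   0.4231  1.6299  0.      1.0886 -0.019 ]
lid 5613 ((565.4403076171875, 184.53262329101562), (214.6288604736328, 202.5877227783203), 73.53451538085938)
red 75 [474.0254 -51.0415 156.6253] [ 455.1742 -437.8219  130.0071] [501.0057 231.1431 179.9705] ((477.726806640625, -103.333740234375), (18.892120361328125, 669.655517578125), 2.429131507873535)
ring [369.7865 117.209 ] 445 [ 795.0523 -219.2864   77.1222] ((796.457275390625, -219.87445068359375), 41.36062240600586)
ring [348.875  206.0718] 432 [ 538.3593 -161.8555   77.2535] ((539.5030517578125, -162.0665283203125), 40.714359283447266)
```

The top view shows the case at about (225,192), with its red tab at (210,230). The green cradle is at (348,206), and its ring measures as (539,-162,77). The orange look-alike is at (368,118). The case yaw is about -16.5°, so tool +x is already close to the hasp's swing direction. I'll go above the lid just behind the tab and look again.

Call:
apply_moves --pt "-1 -41 -29 -20 0 0 0" --pt "-1 -82 -57 -20 0 0 0" --pt "-1 -123 -86 -20 0 0 0" --pt "-1 -164 -114 -20 0 0 0" --pt "-1 -205 -143 -20 0 0 0" --pt "-1 -246 -172 -20 0 0 0" --pt "-1 -287 -200 -20 0 0 0" --pt "-1 -328 -229 -20 0 0 0" --pt "-1 -369 -257 -20 0 0 0" --pt "-1 -410 -286 -20 0 0 0" --pt "-1 -410 -286 -20 0 0 0" --pt "-1 -410 -286 -20 0 0 0"

```text
clock: 1.85
ee_pos: [492.2, 202.1, 251.3]
tool_rot: [0.15, 0.989, 0.0, -0.0]
wrist_force: [-1.0, 0.6, 0.2]
gripper_width: -0.1
finger_force: 0.0
```

```bash
cat >> h.py <<'E'
def cloud(p):
    z=p["range_z"];v,u=np.mgrid[:z.shape[0],:z.shape[1]]
    c=np.stack([(u-p["cx"])/p["fx"]*z,(v-p["cy"])/p["fy"]*z,z],-1)-np.array(p["t"]).ravel()
    return c@np.array(p["R"]), z>0
E
python3 - <<'E'
from h import *
np.set_printoptions(precision=4,suppress=True)
p=cams.get_image("wrist");save(p,"w1")
s=arm.sense();print(s["clock"],s["ee_pos"],s["tool_rot"],s["gripper_width"])
X,m=cloud(p);f=p["frame"].astype(int)
red=m&(f[...,0]>120)&(f[...,0]>2*f[...,1])&(f[...,0]>2*f[...,2])&(X[...,2]>130)&(X[...,2]<190)
q=X[red];print(len(q),q.min(0),q.max(0))
t=q[q[:,2]>170];print(len(t),t.mean(0),cv2.minAreaRect(t[:,:2].astype(np.float32)))
for d in nets.spot_point(p,"hasp_tab"): print(d,w(p,*d["location"],175))
p=cams.get_image("top");X,m=cloud(p)
k=m&(X[...,0]>440)&(X[...,0]<720)&(X[...,1]>60)&(X[...,1]<320)
print(np.histogram(X[k][:,2],bins=range(110,200,5)))
E
```

```text
1.9 [491.4885 203.0915 251.2383] [ 0.1495  0.9888  0.0001 -0.0002] 0.08600573905739076
723 [452.9636 198.5265 130.4148] [470.2379 231.1269 176.2656]
660 [461.5192 214.9619 173.8828] ((461.71771240234375, 214.814208984375), (33.17958450317383, 9.310317039489746), 72.86376953125)
{'location': [285.9, 170.7], 'score': 0.75} [459.7385 216.5775 175.    ]
(array([   0,    2,  704, 3105,  340,    0,    0,    0,    0,    0,    0,
          0,    0,    0,    0,    0,    0]), array([110, 115, 120, 125, 130, 135, 140, 145, 150, 155, 160, 165, 170,
       175, 180, 185, 190, 195]))
```

View pics/w1.png

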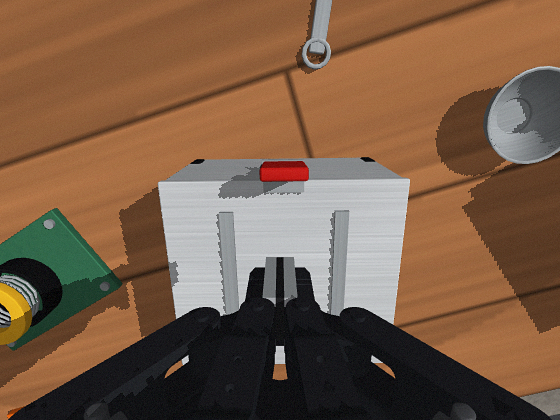

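The wrist view shows the red tab at (285,171), centred in front of the shut lid, and the fingers are behind it. It measures 33x9 mm at z=174, which fits. Next I push it.

Call:
apply_moves --pt "-1 0 2 40 0 0 0" --pt "-1 0 2 80 0 0 0" --pt "-1 0 2 105 0 0 0" --pt "-1 5 2 105 0 0 0" --pt "-1 15 2 105 0 0 0" --pt "-1 27 2 105 0 0 0" --pt "-1 42 2 105 0 0 0" --pt "-1 57 2 107 0 0 0" --pt "-1 72 2 112 0 0 0" --pt "-1 87 2 120 0 0 0" --pt "-1 100 2 128 0 0 0" --pt "-1 110 2 136 0 0 0" --pt "-1 110 2 136 0 0 0" --pt "-1 120 2 100 0 0 0" --pt "-1 120 2 50 0 0 0" --pt "-1 120 2 0 0 0 0" --pt "1 110 2 -50 0 0 0" --pt "1 90 2 -80 0 0 0" --pt "1 90 2 -80 0 0 0"

```text
clock: 3.9
ee_pos: [410.4, 232.7, 336.5]
tool_rot: [0.149, 0.989, 0.003, 0.004]
wrist_force: [0.8, 0.0, -0.6]
gripper_width: 43.2
finger_force: 0.0
```

```bash
python3 - <<'E'
from h import *
np.set_printoptions(precision=4,suppress=True)
for n in("top","scene","wrist"):
    p=cams.get_image(n);save(p,n+"2")
    for l,z in(("flask_neck",97),("flask",19),("hasp_tab",None)):
        for d in nets.spot_point(p,l)[:3]: print(n,l,round(d["score"],2),np.array(d["location"]),w(p,*d["location"],z),w(p,*d["location"]))
s=arm.sense();print(s["clock"],s["ee_pos"],s["tool_rot"],s["gripper_width"],s["wrist_force"])
E
```

```text
top flask_neck 0.66 [223.3 190.5] [573.2159 190.9294  97.    ] [571.8738 189.0362 109.8782]
top flask 0.9 [226.8 192.2] [576.4984 191.8436  19.    ] [567.4232 179.33   109.6747]
top hasp_tab 0.59 [203.5 259.3] [405.4257 176.6983 423.9192] [405.4257 176.6983 423.9192]
scene hasp_tab 0.6 [347.  168.7] [253.9992 280.442    0.1676] [253.9992 280.442    0.1676]
scene hasp_tab 0.54 [154.6 214.6] [ 347.1857 -316.311    20.764 ] [ 347.1857 -316.311    20.764 ]
wrist flask_neck 0.67 [280.4 300. ] [568.6294 181.8809  97.    ] [560.4243 184.3848 109.915 ]
wrist flask 0.66 [281.3 274.8] [574.8576 181.5422  19.    ] [548.6107 189.3842  67.6259]
wrist flask 0.41 [317.   82.1] [318.7117 308.5436  19.    ] [318.4018 310.0106   6.6513]
wrist flask 0.37 [278.6 298.7] [615.0172 164.697   19.    ] [558.2492 182.6238 109.347 ]
wrist hasp_tab 0.84 [282.2 153.9] [397.0278 237.4211   0.5244] [397.0278 237.4211   0.5244]
4.5 [405.981  231.7153 330.9556] [ 0.1488  0.9889 -0.0002 -0.0003] 85.20687366574357 [ 0.4549 -0.1374 -0.2827]
```

View pics/wrist2.png

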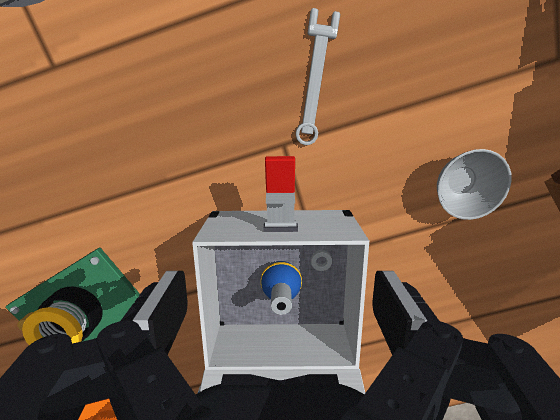

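View pics/scene2.png

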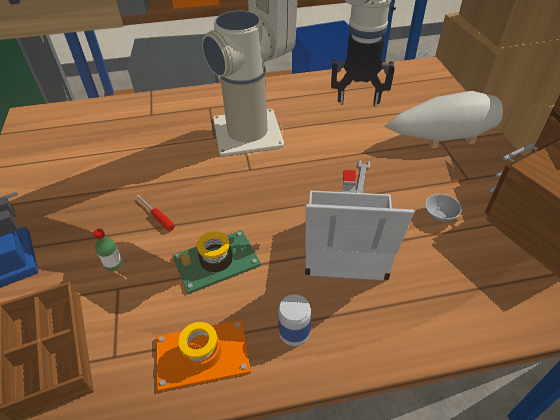

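The hasp lies nearly level (wrist view (281,185)) and the lid is open. The neck shows at (281,302) in the wrist view. Next I measure the neck top precisely.

```bash
cat > neck.py <<'E'
from h import *
np.set_printoptions(precision=2,suppress=True)
from scipy.spatial.transform import Rotation as Ro
p=cams.get_image("wrist");X,m=cloud(p)
k=m&(np.hypot(X[...,0]-560,X[...,1]-185)<30)&(X[...,2]>100)&(X[...,2]<120)
q=X[k];t=q[q[:,2]>106]
c,r=cv2.minEnclosingCircle(t[:,:2].astype(np.float32))
print("neck",len(q),len(t),np.median(t,0),c,r)
k=m&(np.hypot(X[...,0]-560,X[...,1]-185)<45)&(X[...,2]>45)&(X[...,2]<78)
f=p["frame"].astype(int);k&=f[...,2]>f[...,0]+40
b=X[k];A=np.c_[2*b,np.ones(len(b))];s=np.linalg.lstsq(A,(b**2).sum(1),rcond=None)[0];print("ball",len(b),s[:3],np.sqrt(s[3]+s[:3]@s[:3]))
s=arm.sense();R=Ro.from_quat(s["tool_rot"])
print(s["ee_pos"],"tool shift to z80:",R.inv().apply(np.array([*c,80])-s["ee_pos"]))
E
python3 neck.py
```

```text
neck 370 321 [567.52 182.54 109.31] (568.7845458984375, 182.4608612060547) 14.004251480102539
ball 835 [568.98 182.59  47.85] 29.4142940359534
[406.04 231.72 331.09] tool shift to z80: [-170.11    0.88  251.04]
```

Call:
apply_moves --pt "1 -45 0 0 0 0 0" --pt "1 -90 1 0 0 0 0" --pt "1 -135 1 0 0 0 0" --pt "1 -170 1 20 0 0 0" --pt "1 -170 1 65 0 0 0" --pt "1 -170 1 110 0 0 0" --pt "1 -170 1 155 0 0 0" --pt "1 -170 1 200 0 0 0" --pt "1 -170 1 235 0 0 0" --pt "1 -170 1 251 0 0 0" --pt "1 -170 1 251 0 0 0" --pt "-1 -170 1 251 0 0 0" --pt "-1 -170 1 251 0 0 0" --pt "-1 -170 1 251 0 0 0" --pt "-1 -170 1 251 0 0 0" --pt "-1 -170 1 251 0 0 0" --pt "-1 -170 1 251 0 0 0" --pt "-1 -170 1 251 0 0 0" --pt "-1 -170 1 251 0 0 0" --squeeze 90

```text
clock: 6.45
ee_pos: [569.8, 182.8, 82.0]
tool_rot: [0.149, 0.989, 0.0, 0.001]
wrist_force: [-0.5, -1.5, 8.0]
gripper_width: 25.3
finger_force: 87.9
```

Call:
apply_moves --pt "-1 0 0 -10 0 0 0" --pt "-1 0 0 -35 0 0 0" --pt "-1 0 0 -70 0 0 0" --pt "-1 0 0 -105 0 0 0" --pt "-1 0 0 -140 0 0 0" --pt "-1 0 0 -165 0 0 0" --pt "-1 0 0 -180 0 0 0" --pt "-1 0 0 -180 0 0 0" --pt "-1 0 0 -180 0 0 0"

```text
clock: 7.35
ee_pos: [568.2, 182.4, 259.4]
tool_rot: [0.149, 0.989, -0.0, -0.001]
wrist_force: [0.1, -0.5, -3.1]
gripper_width: 25.7
finger_force: 88.8
```

```bash
python3 - <<'E'
from h import *
np.set_printoptions(precision=2,suppress=True)
from scipy.spatial.transform import Rotation as Ro
p=cams.get_image("scene");save(p,"s3")
s=arm.sense();R=Ro.from_quat(s["tool_rot"]);print(s)
print(R.inv().apply(np.array([539.5,-162,s["ee_pos"][2]])-s["ee_pos"]))
for n in("top","scene"):
  p=cams.get_image(n);X,m=cloud(p);f=p["frame"].astype(int)
  yel=m&(f[...,0]>150)&(f[...,1]>120)&(f[...,2]<90)&(np.hypot(X[...,0]-540,X[...,1]+162)<60)&(abs(X[...,2]-77)<4)
  q=X[yel];print(n,len(q),np.median(q[:,2]),cv2.minEnclosingCircle(q[:,:2].astype(np.float32)),cv2.fitEllipse(cv2.convexHull(q[:,:2].astype(np.float32))))
E
```

```text
{'clock': 7.4, 'qpos': array([ 0.29,  0.35,  1.67,  0.  ,  1.12, -0.98]), 'joint_velocities': array([0.  , 0.01, 0.  , 0.  , 0.  , 0.  ]), 'tau': array([  0.01, -55.35, -30.99,   0.  ,  -0.02,   0.  ]), 'ee_pos': array([567.9 , 182.31, 258.72]), 'tool_rot': array([ 0.15,  0.99, -0.  , -0.  ]), 'wrist_force': array([ 0.16, -0.39, -3.52]), 'ft_torque': array([-0.02, -0.01, -0.04]), 'finger_force': 88.76506805419922, 'gripper_width': 25.66261266044713}
[ -74.21 -337.41    0.34]
top 389 77.11788732610259 ((539.8294067382812, -162.0384063720703), 40.569297790527344) ((539.2906494140625, -161.79844665527344), (79.25205993652344, 80.33661651611328), 158.15386962890625)
scene 419 77.81826980467399 ((536.1311645507812, -161.81285095214844), 42.194576263427734) ((536.3573608398438, -162.67237854003906), (79.67578125, 83.44425201416016), 95.14872741699219)
```

View pics/s3.png

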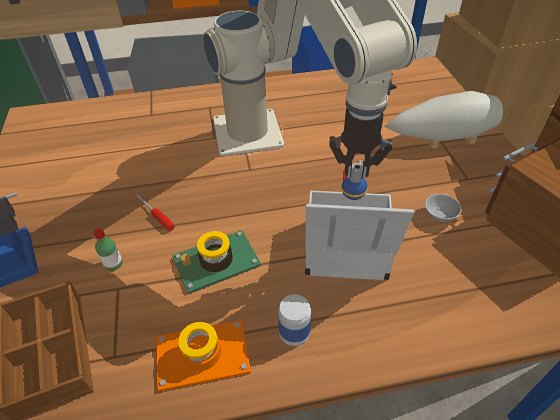

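The flask hangs upright in the gripper at (354,178) and is out of the case. Next I carry it over to the cradle.

Call:
apply_moves --pt "-1 -5 -20 0 0 0 0" --pt "-1 -13 -60 0 0 0 0" --pt "-1 -22 -100 0 0 0 0" --pt "-1 -30 -140 0 0 0 0" --pt "-1 -39 -180 0 0 0 0" --pt "-1 -48 -220 0 0 0 0" --pt "-1 -56 -260 0 0 0 0" --pt "-1 -65 -300 0 0 0 0" --pt "-1 -71 -325 0 0 0 0" --pt "-1 -74 -337 0 0 0 0" --pt "-1 -74 -337 0 0 0 0" --pt "-1 -74 -337 20 0 0 0" --pt "-1 -74 -337 40 0 0 0" --pt "-1 -74 -337 40 0 0 0" --pt "-1 -74 -337 40 0 0 0"

```text
clock: 9.0
ee_pos: [540.4, -160.1, 220.1]
tool_rot: [0.148, 0.989, 0.0, -0.001]
wrist_force: [0.2, 0.2, -1.6]
gripper_width: 26.0
finger_force: 89.2
```

```bash
python3 - <<'E'
from h import *
np.set_printoptions(precision=2,suppress=True)
s=arm.sense();print(s["clock"],s["ee_pos"],s["tool_rot"],s["wrist_force"],s["gripper_width"])
for n in("wrist","scene"):
  p=cams.get_image(n);X,m=cloud(p);f=p["frame"].astype(int)
  if n=="wrist": save(p,"w4")
  yel=m&(f[...,0]>150)&(f[...,1]>120)&(f[...,2]<90)&(np.hypot(X[...,0]-540,X[...,1]+162)<60)&(abs(X[...,2]-77)<4)
  q=X[yel];print(n,len(q),q.min(0),q.max(0)) 
  if len(q)>20:
    A=np.c_[2*q[:,:2],np.ones(len(q))]
    r=np.hypot(*(q[:,:2]-[538.5,-162]).T);o=q[r>36][:,:2].astype(np.float32)
    print(np.median(q[:,2]),cv2.minEnclosingCircle(o),cv2.fitEllipse(cv2.convexHull(o)))
  b=m&(f[...,2]>f[...,0]+40)&(np.hypot(X[...,0]-539,X[...,1]+162)<45)&(X[...,2]>110)&(X[...,2]<240)
  b=X[b];print("ball",len(b))
  if len(b)>50:
    A=np.c_[2*b,np.ones(len(b))];t=np.linalg.lstsq(A,(b**2).sum(1),rcond=None)[0];print(t[:3],np.sqrt(t[3]+t[:3]@t[:3]))
E
```

```text
9.0 [ 540.41 -160.14  220.07] [ 0.15  0.99  0.   -0.  ] [ 0.23  0.21 -1.58] 25.952289526201405
wrist 2443 [ 498.46 -203.82   73.25] [ 562.13 -122.57   79.38]
76.58505992901019 ((538.9760131835938, -163.1302947998047), 40.69278335571289) ((538.9437866210938, -162.988525390625), (80.43383026123047, 80.99447631835938), 31.624462127685547)
ball 4537
[ 539.58 -160.32  186.46] 29.103302101697935
scene 422 [ 494.35 -201.85   73.05] [ 576.04 -122.23   80.95]
78.17654165937816 ((536.5576782226562, -162.12045288085938), 42.21273422241211) ((535.9811401367188, -162.64404296875), (79.73602294921875, 82.9017333984375), 112.64462280273438)
ball 301
[ 537.73 -160.13  189.62] 28.304978624146596
```

View pics/w4.png

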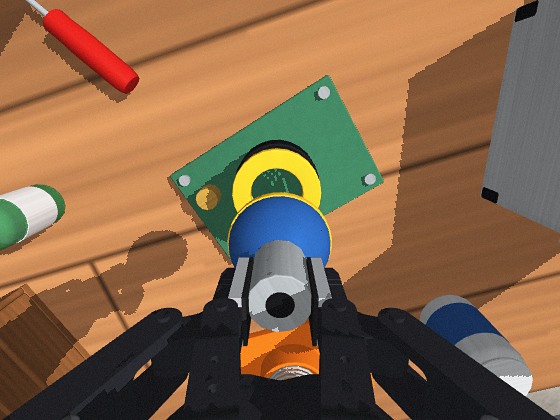

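The ball at (280,240) is about 2.5 mm off the ring centre in y and held upright. I'll correct for that and descend.

Call:
apply_moves --pt "-1 0 -3 15 0 0 0" --pt "-1 0 -3 40 0 0 0" --pt "-1 0 -3 65 0 0 0" --pt "-1 0 -3 80 0 0 0" --pt "-1 0 -3 88 0 0 0" --pt "-1 0 -3 92 0 0 0" --pt "-1 0 -3 96 0 0 0" --pt "-1 0 -3 100 0 0 0" --pt "-1 0 -3 104 0 0 0" --pt "-1 0 -3 107 0 0 0" --pt "-1 0 -3 107 0 0 0" --pt "-1 0 -3 107 0 0 0"

```text
clock: 10.3
ee_pos: [540.3, -164.1, 114.7]
tool_rot: [0.149, 0.989, 0.0, 0.001]
wrist_force: [-3.5, 3.3, 8.6]
gripper_width: 25.9
finger_force: 90.1
```

Call:
apply_moves --pt "-1 0 0 2 0 0 0" --pt "-1 0 0 4 0 0 0" --pt "-1 0 0 6 0 0 0" --pt "-1 0 0 7 0 0 0" --pt "-1 0 0 7 0 0 0" --pt "-1 0 0 7 0 0 0"

```text
clock: 10.9
ee_pos: [540.6, -164.0, 108.8]
tool_rot: [0.149, 0.989, 0.0, 0.001]
wrist_force: [-5.3, 6.0, 17.3]
gripper_width: 26.0
finger_force: 92.1
```

```bash
cat > chk.py <<'E'
from h import *
np.set_printoptions(precision=2,suppress=True)
s=arm.sense();print(s["clock"],s["ee_pos"],s["wrist_force"],s["gripper_width"],s["finger_force"])
for n in("wrist","scene"):
  p=cams.get_image(n);save(p,n+"5");X,m=cloud(p);f=p["frame"].astype(int)
  r=np.hypot(X[...,0]-538.5,X[...,1]+163)
  q=X[m&(f[...,0]>150)&(f[...,1]>120)&(f[...,2]<90)&(r<45)&(r>33)&(X[...,2]>45)&(X[...,2]<85)]
  print(n,len(q),"ring z",np.median(q[:,2]),cv2.fitEllipse(cv2.convexHull(q[:,:2].astype(np.float32))))
  b=X[m&(f[...,2]>f[...,0]+40)&(r<40)&(X[...,2]>60)&(X[...,2]<120)]
  A=np.c_[2*b,np.ones(len(b))];t=np.linalg.lstsq(A,(b**2).sum(1),rcond=None)[0];print("ball",len(b),t[:3],np.sqrt(t[3]+t[:3]@t[:3]))
E
python3 chk.py
```

```text
10.9 [ 540.65 -164.    108.78] [-5.3   5.99 17.33] 25.96020493111739 92.05783724784851
wrist 2681 ring z 56.43767475753198 ((539.2258911132812, -162.94229125976562), (80.65390014648438, 81.76824951171875), 77.32627868652344)
ball 4590 [ 539.47 -164.1    74.94] 29.26708795238564
scene 99 ring z 58.057949720130146 ((538.3507080078125, -159.72482299804688), (73.49503326416016, 79.2664794921875), 68.6132583618164)
ball 256 [ 537.41 -163.51   78.53] 27.503353410592155
```

The ring's top face is at z≈56.5 (77 when up), so it is fully down. I'll add 1 mm more press for margin and check.

Call:
apply_moves --pt "-1 0 0 1 0 0 0" --pt "-1 0 0 1 0 0 0" --pt "-1 0 0 1 0 0 0" --pt "-1 0 0 1 0 0 0" --pt "-1 0 0 1 0 0 0"

```text
clock: 11.5
ee_pos: [540.8, -164.0, 108.6]
tool_rot: [0.149, 0.989, 0.0, 0.002]
wrist_force: [-7.2, 4.9, 26.3]
gripper_width: 25.3
finger_force: 92.9
```

```bash
python3 chk.py
```

```text
11.5 [ 540.81 -164.02  108.58] [-7.17  4.93 26.27] 25.328512589208117 92.87686228752136
wrist 2706 ring z 56.41882255144688 ((539.035888671875, -162.88555908203125), (80.67469787597656, 81.15641784667969), 78.43116760253906)
ball 4594 [ 539.59 -164.1    74.74] 29.29503020853054
scene 104 ring z 57.87115978627887 ((529.8011474609375, -168.4212646484375), (83.9377670288086, 100.64991760253906), 130.28005981445312)
ball 258 [ 537.6  -163.48   78.98] 27.08131877488981
```

View pics/scene5.png

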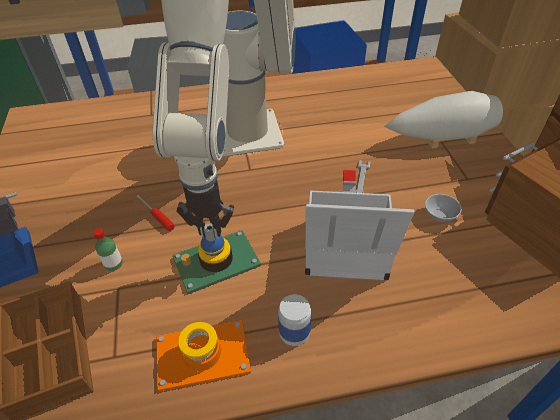

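The flask sits upright in the green cradle's ring (212,245), with the ring down on its sleeve. The lid is open, the hasp is down and nothing else has moved. I'm handing the job in.

```bash
python3 -c "
from workcell import arm
print(arm.close_job())"
```

```text
the job is handed in; nothing more can be done
None
```

I handed the job in (no verdict was shown): the hasp is swung clear, the lid is open, and the gripper is holding the flask upright with the green cradle's ring fully down, at about 26 N.

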